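Close up the milling bench: ear defenders on the rail, sample jar shut

ROBOT

A 6-joint arm with a two-finger parallel gripper is mounted at the origin on the work surface. World frame = base frame: x ahead of the robot, y to its left, z up, the work surface at z = 0. Lengths are in m, angles in degrees, forces in N, time in s.
With the tool pointing down it reaches from about 0.3 to 0.75 m from the base axis. Payload 8.5 kg.
Tool frame: the origin (TCP) lies between the finger pads; the fingertips stand ahead of it and the grasp point (between the pads) lies 8 mm behind it (env.tcp_to_tips is the z of the fingertips in the tool frame, in m); z points along the fingers, x is the direction in which the jaws open and shut, and the axes are right-handed (so a half turn about z gives the same grasp; the last joint's range is limited). The gripper opens to 85 mm and grips with 20 to 120 N. Pads are 22 mm wide; open, the fingers measure 114 mm over their backs; the gripper's body (76 mm by 85 mm) begins 54 mm behind the grasp point. The pads swing forward as they close: fully open they stand 13 mm farther back than shut.
Start: joints at [51.778, 21.807, 74.336, -0, 83.858, -12.336], TCP at [0.24, 0.495, 0.242] pointing down, gripper open.
Joint ranges: [-178.18, 178.18], [-50.72, 133.34], [12.68, 142.11], [-81.47, 261.47], [9.98, 163.14], [-165.26, 165.26]. Speed limits (degrees/s): [136.94, 136.94, 180, 180, 180, 180].

INTERFACE

Orientations are given as a 3x3 rotation matrix whose columns are the frame's x, y, z axes.
In Python, from rig import observe, viewer, env gives the robot as it stands.
- The arm moves only by the tool jog_arm, never from a script. Its arguments are lists of equal length, an entry for each row: "dr": the turn, a rotation vector about the tool's x, y, z in rad, a list of three; "slide": the shift along the tool's x, y, z in m, a list of three; "gripper": the opening, from -1 (shut) to 1 (fully open), so that 0 is half open. In form: {"dr": [[rx, ry, rz], ...], "slide": [[dx, dy, dz], ...], "gripper": [gripper, ...]}. A call has exactly 10 rows; each row shifts and turns the commanded pose from where the row before left it, along the tool's axes as they then stand; what a row does not reach is not made up. A row lasts 1/10 s, in which the tool goes at most 50 mm and 8.59 degrees, less where a joint would pass 70% of its speed; a pose out of reach is approached as far as the arm can. A call is refused whole if a number of a shift passes 0.05 or a number of a turn 0.15, either way. A call with a gripper value outside its range is refused whole. The fingers move at their own pace and stop on an object; "force" is the grip in N (left out, the last holds). Time passes only in rows, so rows that do not move let the fingers close, or fill a call up. It gives the time, the measured TCP pose, the force and the opening at its end, in the units of the state.
- observe(): the state, without advancing time (a new reading comes with each control period).
- viewer.get_image(name): name is "scene" or "top"; returns a dict with "pixels" (384x512x3 uint8, blue, green, red), "camera_matrix" (3x3 intrinsics, pixels), "R" (3x3) and "t" (3): a world point X has camera coordinates R X + t. Camera axes: x right, y down, z forward; pixel columns grow to the right and rows downward; lengths in m; the calibration is good to about 2 mm. A picture is of the moment at which its call begins. There is no depth.
- env.close_job(): hands the job in, once; it reports no verdict.
The state is a dict: "time_s": time; "q": joint angles; "qvel": joint speeds; "joint_efforts": joint torques, N m; "position": TCP position; "tool_rot": TCP orientation; "ft_force": force on the tool from outside, world axes, zero at the start; "wrist_torque": the same for the moment, N m; "grip_width": finger opening in m.
Only numpy, scipy, OpenCV 4.12 (cv2) and the standard library are available. Lean on these libraries where they do the work, as an engineer would, in place of code of your own. Each camera call takes 0.05 s, during which the arm holds its last target.

TASK

The milling is finished, so close up the bench: press the lid that still stands proud on one of the sample jars fully home, and hang the two pairs of ear defenders standing on the bench over the bar of the rail, between its posts, next to the pair already there. Each pair should straddle the bar squarely, one cup on either side, and hang still without touching another pair. Leave the pair already hanging and everything else on the bench where it is.

Things in the scene. Friction and masses are not known exactly. Their poses are not given: they have to be found in the camera images.
- muff_a: ear defenders standing on the bench on their cups, to be hung up: rigid arched headband, a grey cup at each end, 159 (x) x 56 (y) x 150 mm tall (z), 0.2 to 0.3 kg, symmetric. Origin: centre of the underside, z up, arch in the x-z plane. Cups 56 mm wide (y), 70 mm tall, 90 mm free between them in x. Crown: see muff_a_bridge
- muff_b: a second pair, identical to muff_a in shape, size and frame, also standing on the bench, to be hung up
- muff_hung: a third pair, identical to muff_a in shape, size and frame; it already hangs over the rail, arch square to the bar, at a varying place along it, and must stay where it is
- muff_a_bridge (a point): centre of the flat underside of muff_a's crown, 124 mm above its origin; rests on the bar when hung. The crown is a firm black pad 56 mm long (x), 28 mm wide (y), 26 mm high (z 124 to 150 mm above the origin): pinch it from above across y, with the fingertips no lower than its underside, as the bar comes there
- muff_b_bridge (a point): the same point of muff_b
- rail: fixed stand with a round steel bar along its y axis; origin on the bench under the bar's middle. Bar 16 mm thick, top at z = 140 mm, y = -200 to +200 mm; 18 mm posts at y = -205 and +205 mm, 148 mm high; base strip 50 mm wide (x), 8 mm high. Hung pairs have their y axis along the rail's y (either way round), cups 16 mm off the bench, tops 166 mm high
- rail_mid (a point): top of the bar at its middle, 140 mm above the bench
- jar_open: white round sample jar, 74 mm across, fixed to the bench, standing in a row with jar_1 and jar_2 that look the same (which place it has varies); its round metal push-on lid still stands proud, showing a band of the black rubber-sleeved neck under it. Origin under its centre on the bench
- lid_top (a point): centre of the flat top of jar_open's metal lid (72 mm across, 20 mm high); 124 mm above the bench at joint 0, 106 mm when fully home
- lid (a joint): how far jar_open's lid has been pressed down: 0 = 18 mm proud, 0.018 m = fully home against the stop; it stays where it is left and moves under about 6 N of push from above
- jar_1: white round sample jar, 74 mm across, with its metal lid already home (top at 106 mm), fixed to the bench; origin under its centre. Nothing to do to it
- jar_2: white round sample jar, 74 mm across, with its metal lid already home (top at 106 mm), fixed to the bench; origin under its centre. Nothing to do to it
- vial_1: closed cylindrical specimen vial, 38 mm across, 95 mm tall, standing; origin under its centre; must not be disturbed
- vial_2: a second such vial, 38 mm across, 95 mm tall, standing among the jars and ear defenders; origin under its centre; must not be disturbed
- wash_bottle: white bottle, 66 mm across, 165 mm tall, standing at the far right; origin under its centre; must not be disturbed
- beaker: open glass beaker, 72 mm across, 85 mm tall, beyond the rail; origin under its centre; must not be disturbed
- dish: flat glass dish, 92 mm across, 16 mm high, in front of the rail; origin under its centre; must not be disturbed
- slide_box: closed box 85 x 125 x 45 mm, lying near the robot on the left; origin under its centre; must not be disturbed
- forceps: steel forceps, 135 mm long along x, 5 mm thick, lying near the robot; origin under the middle; must not be disturbed
Not all that is in view belongs to the job. What is shaped like the jar_open but yellow is not meant.

How it is judged:
By the outcome, as a careful person would: the job done as asked, in the order asked, and still so for the second after the job is handed in, with the robot touching nothing.
It also fails if it takes over 67 s, if anything falls off the work surface, if the arm or the gripper's body presses on something with over 40 N, if the wrist force passes 120 N, or if a joint passes its speed limit or range.

## Working session

There is one attempt and no reset: what is moved stays moved. The work goes in short steps, Python scripts to look and compute and a tool call to move; the robot and the scene stay as the last step left them, time stands still between calls to the robot, and variables do not carry over. Pictures are saved under pics/ and viewed, and the job is handed in when it is done.

Besides the shell and the picture viewer there is one more tool, called as a command line: name --argument value ..., lists and objects as JSON in quotes. jog_arm: Moves the arm, as the interface text tells. Its arguments: {"type":"object","properties":{"dr":{"type":"array","items":{"type":"array","items":{"type":"number"}}},"slide":{"type":"array","items":{"type":"array","items":{"type":"number"}}},"gripper":{"type":"array","items":{"type":"number"}},"force":{"type":"number"}},"required":["dr","slide","gripper"]}

```bash
ls; mkdir -p pics; python3 - <<'E'
from rig import observe, viewer, env
import cv2,json
s=observe();print({k:s[k] for k in ("time_s","position","tool_rot","ft_force","grip_width")}, env.tcp_to_tips)
for n in("scene","top"):
    d=viewer.get_image(n);cv2.imwrite(f"pics/{n}0.png",d["pixels"])
    cv2.imwrite(f"pics/{n}0b.png",cv2.resize(d["pixels"],(800,600),interpolation=cv2.INTER_CUBIC))
    print(n,d["camera_matrix"],d["R"],d["t"])
E
```

```text
pics
{'time_s': 0.0, 'position': array([0.23996233, 0.49460707, 0.24171848]), 'tool_rot': array([[ 4.36594629e-01,  8.99657917e-01, -8.73103354e-04],
       [ 8.99657295e-01, -4.36595396e-01, -1.10089365e-03],
       [-1.37162059e-03, -3.04849547e-04, -9.99999013e-01]]), 'ft_force': array([0.89613833, 0.46487415, 0.38632045]), 'grip_width': 0.08523071969354616} 0.011
scene [[407.85612692   0.         253.87714681]
 [  0.         407.85612692 192.86430998]
 [  0.           0.           1.        ]] [[ 0.40768596  0.91290536  0.01989893]
 [ 0.49153973 -0.20104259 -0.84733144]
 [-0.76953288  0.35522625 -0.5306915 ]] [-0.12142064 -0.13957225  1.81158096]
top [[489.57104832   0.         252.07334678]
 [  0.         489.57104832 194.71342969]
 [  0.           0.           1.        ]] [[-0.00913819 -0.99994823  0.00447627]
 [-0.98154573  0.00811476 -0.19105533]
 [ 0.19100912 -0.00613956 -0.98156906]] [-0.0921045   0.47708943  1.36853582]
```

View pics/scene0b.png

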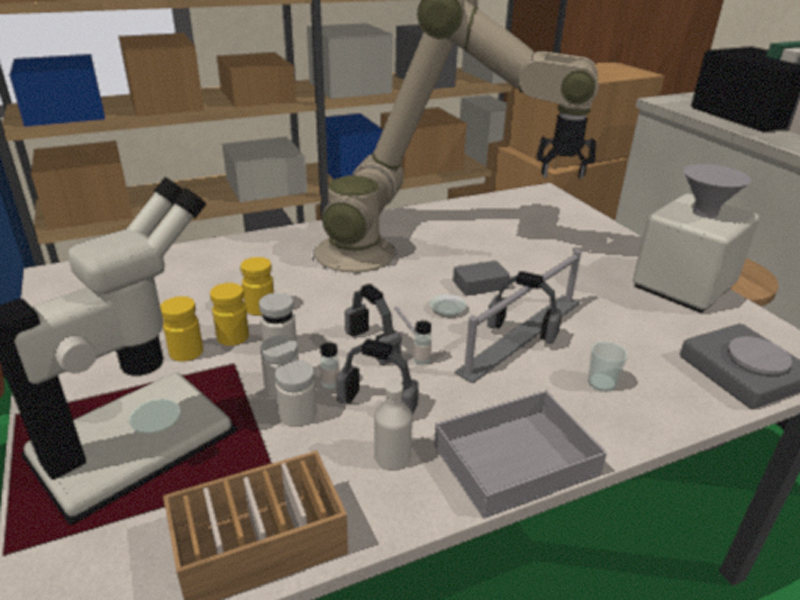

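View pics/top0b.png

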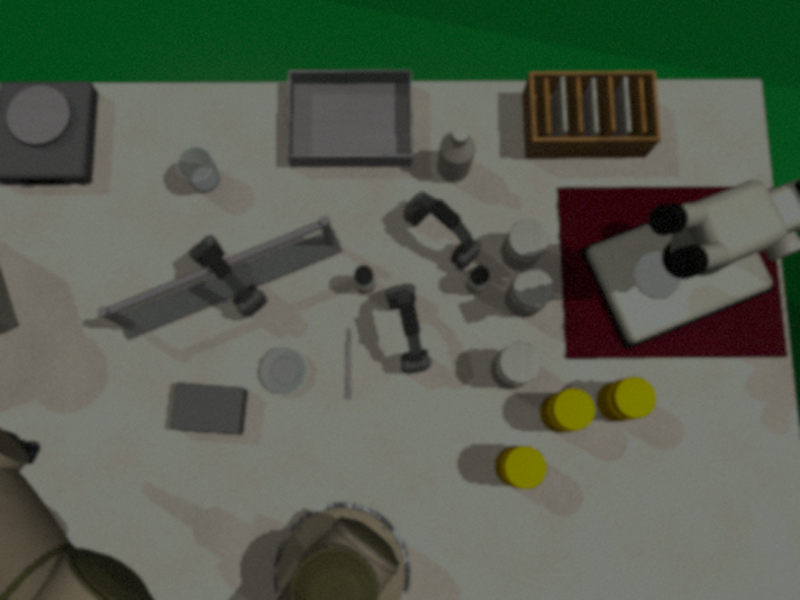

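The top view shows the arm's base at about (340,560). The rail runs from (125,320) to (330,230), with the hung pair on it at about (228,275). Standing pairs are at about (440,228) and (408,328), and white jars at (525,240), (530,290) and (517,363). I'll enlarge crops next.

```bash
python3 - <<'E'
import cv2,numpy as np
def crop(src,x0,y0,x1,y1,f,out,g=1.0):
    im=cv2.imread(src)[y0:y1,x0:x1]
    im=cv2.resize(im,None,fx=f,fy=f,interpolation=cv2.INTER_CUBIC)
    im=np.clip(im.astype(float)*g,0,255).astype(np.uint8)
    for u in range((x0//10+1)*10,x1,10):
        cv2.line(im,((u-x0)*f,0),((u-x0)*f,6 ),(0,0,255),1)
        if u%20==0: cv2.putText(im,str(u),((u-x0)*f-10,18),0,.4,(0,0,255),1)
    for v in range((y0//10+1)*10,y1,10):
        cv2.line(im,(0,(v-y0)*f),(6,(v-y0)*f),(0,0,255),1)
        if v%20==0: cv2.putText(im,str(v),(8,(v-y0)*f+4),0,.4,(0,0,255),1)
    cv2.imwrite(out,im)
crop("pics/scene0.png",150,160,280,280,6,"pics/jars.png",1.2)
crop("pics/top0.png",245,115,355,255,4,"pics/topmid.png",2)
crop("pics/top0.png",50,130,230,230,4,"pics/toprail.png",2)
E
```

```text
(no output)
```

View pics/jars.png

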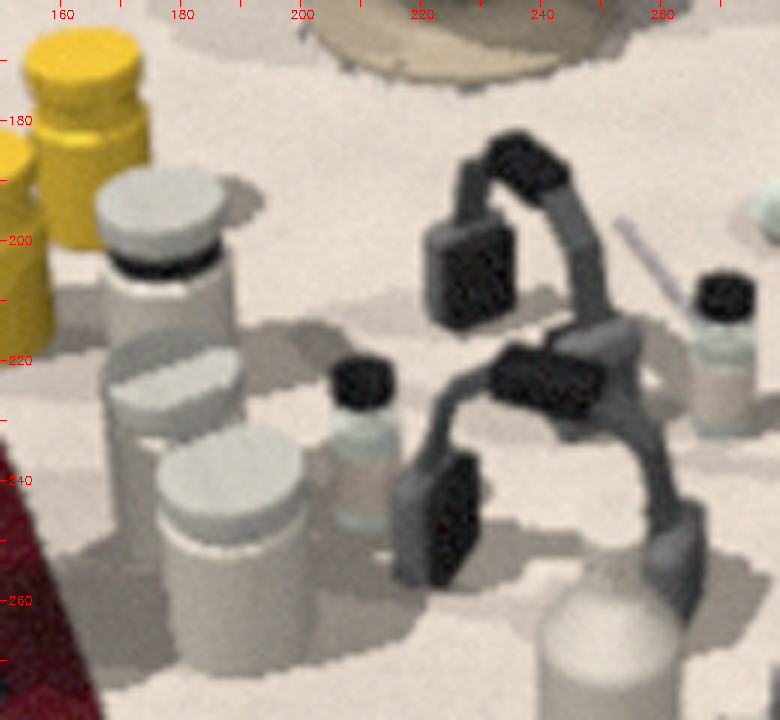

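View pics/topmid.png

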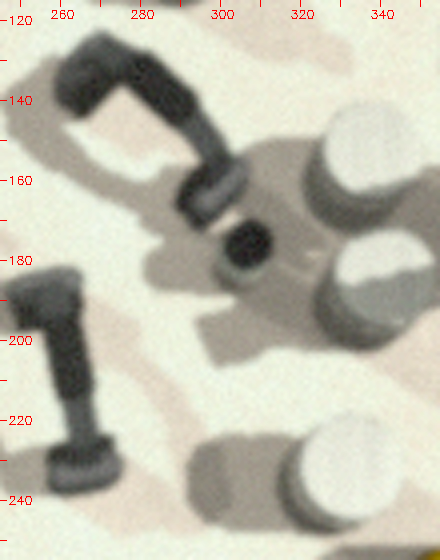

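View pics/toprail.png

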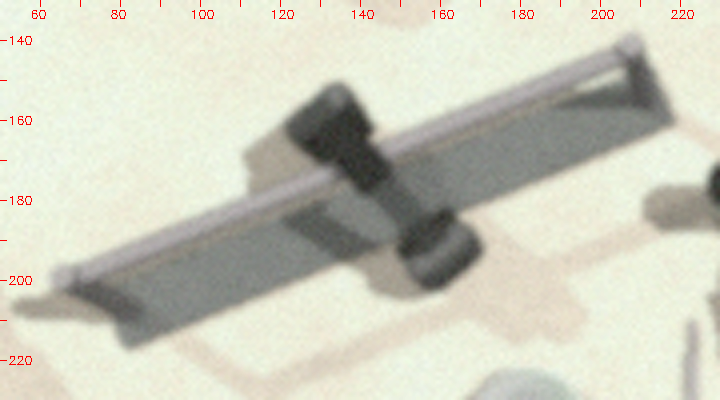

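```bash
cat > h.py <<'E'
import cv2,numpy as np
from scipy.optimize import least_squares
from rig import observe, viewer, env
C={}
def cams():
    if not C:
        for n in("scene","top"):
            d=viewer.get_image(n); C[n]=(d["camera_matrix"],d["R"],np.array(d["t"]),d["pixels"])
    return C
def proj(n,X):
    K,R,t,_=cams()[n]; X=np.atleast_2d(X); c=(X@R.T+t)@K.T; return c[:,:2]/c[:,2:]
def back(n,uv,z):
    K,R,t,_=cams()[n]; d=R.T@np.linalg.inv(K)@np.array([*uv,1.]); o=-R.T@t; s=(z-o[2])/d[2]; return o+s*d
def T(p,L):
    x,y,a=p[:3]; L=np.atleast_2d(L).astype(float); c,s=np.cos(a),np.sin(a)
    return np.c_[x+c*L[:,0]-s*L[:,1],y+s*L[:,0]+c*L[:,1],L[:,2]+(p[3] if len(p)>3 else 0)]
def box(x0,x1,y0,y1,z0,z1): return np.array([[x,y,z] for z in(z0,z1) for x,y in((x0,y0),(x1,y0),(x1,y1),(x0,y1))])
E4=[(0,1),(1,2),(2,3),(3,0),(4,5),(5,6),(6,7),(7,4),(0,4),(1,5),(2,6),(3,7)]
MUFF=[box(-.028,.028,-.014,.014,.124,.150),box(.045,.0795,-.028,.028,0,.07),box(-.0795,-.045,-.028,.028,0,.07)]
def overlay(n,items,win,f,out,g=1.0):
    x0,y0,x1,y1=win; im=cams()[n][3][y0:y1,x0:x1]
    im=np.clip(cv2.resize(im,None,fx=f,fy=f,interpolation=cv2.INTER_CUBIC)*g,0,255).astype(np.uint8)
    q=lambda X:[tuple(int(round(v)) for v in (p-[x0,y0]+.5)*f) for p in proj(n,X)]
    for kind,p,col in items:
        if kind=='muff':
            for b in MUFF:
                P=q(T(p,b)); [cv2.line(im,P[i],P[j],col,1) for i,j in E4]
        elif kind=='circ':
            x,y,z,r=p; a=np.linspace(0,6.283,60); P=q(np.c_[x+r*np.cos(a),y+r*np.sin(a),0*a+z]); cv2.polylines(im,[np.array(P)],True,col,1)
        elif kind=='line':
            P=q(np.array(p)); cv2.line(im,P[0],P[1],col,1)
    cv2.imwrite(out,im)
E
python3 - <<'E'
from h import *
np.set_printoptions(precision=4,suppress=True)
for n,uv in(("top",(332,231)),("scene",(176.5,193)),): print("lid",back(n,uv,.124))
print("jars",back("top",(338,152),.106),back("top",(341,186),.106),back("scene",(188,237),.106),back("scene",(179,224),.106))
# rail ends: bar axis z .132 ; post tops z .148
a=back("top",(67,198.5),.148);b=back("top",(208,141.5),.148);print("rail posts",a,b,np.linalg.norm(a-b),(a+b)/2,np.degrees(np.arctan2(*(b-a)[:2])))
a=back("scene",(301,204),.148);b=back("scene",(368,160),.148);print("rail posts sc",a,b,np.linalg.norm(a-b),(a+b)/2)
print("A",back("top",(262.5,203.5),.15),back("scene",(238,186),.15))
print("B",back("top",(286,137),.15),back("scene",(242.5,221),.15))
print("hung",back("top",(146,171),.166))
print("vials",back("top",(306,175.5),.095),back("top",(233,176),.095),back("scene",(210,221),.095))
E
```

```text
lid [ 0.3599 -0.3099  0.124 ]
lid [ 0.3697 -0.3152  0.124 ]
jars [ 0.5851 -0.3389  0.106 ] [ 0.4872 -0.3431  0.106 ] [ 0.5875 -0.3408  0.106 ] [ 0.5161 -0.348   0.106 ]
rail posts [0.4502 0.3985 0.148 ] [0.6057 0.0236 0.148 ] 0.40588280923382997 [0.528 0.211 0.148] 157.48009714926158
rail posts sc [0.6155 0.015  0.148 ] [0.4509 0.3964 0.148 ] 0.4153933778246989 [0.5332 0.2057 0.148 ]
A [ 0.432  -0.1232  0.15  ] [ 0.4448 -0.1263  0.15  ]
B [ 0.6162 -0.1899  0.15  ] [ 0.6311 -0.1881  0.15  ]
hung [0.5196 0.1864 0.166 ]
vials [ 0.5205 -0.248   0.095 ] [ 0.5208 -0.0429  0.095 ] [ 0.5227 -0.2521  0.095 ]
```

```bash
cat > ov.py <<'E'
from h import *
import sys
def run(tag,A,B,RL,H,J=(.365,-.3125),g=2):
    G=(0,255,0);M=(255,0,255);Y=(0,255,255)
    ry=RL[2]; e=np.array([-np.sin(ry),np.cos(ry),0]); m=np.array([RL[0],RL[1],0])
    bar=[('line',[m-.2*e+[0,0,.14],m+.2*e+[0,0,.14]],Y),('circ',(*(m-.205*e)[:2],.148,.009),Y),('circ',(*(m+.205*e)[:2],.148,.009),Y)]
    ex=np.array([np.cos(ry),np.sin(ry),0])
    bar+=[('line',[m+s*.025*ex-.2*e+[0,0,.008],m+s*.025*ex+.2*e+[0,0,.008]],Y) for s in(-1,1)]
    hp=m+H*e
    it=[('muff',A,G),('muff',B,M),('muff',(hp[0],hp[1],ry,.016),G),('circ',(*J,.124,.036),(0,0,255))]+bar
    a,b=[f"pics/{tag}_{k}.png" for k in("mid","rail")]
    overlay("top",it,(245,115,355,255),4,"/tmp/1.png",g);overlay("scene",it,(150,160,280,280),4,"/tmp/2.png",1.2)
    i1,i2=cv2.imread("/tmp/1.png"),cv2.imread("/tmp/2.png")
    o=np.zeros((560,960-0,3),np.uint8);o=np.zeros((560,440+520,3),np.uint8);o[:560,:440]=i1;o[:480,440:]=i2
    cv2.imwrite(a,cv2.resize(o,(800,467),interpolation=cv2.INTER_AREA))
    overlay("top",it,(50,130,230,230),4,"/tmp/1.png",g);overlay("scene",it,(285,150,385,250),4,"/tmp/2.png",1.2)
    o=np.zeros((800,720,3),np.uint8);o[:400]=cv2.imread("/tmp/1.png");o[400:,:400]=cv2.imread("/tmp/2.png");o=cv2.resize(o,(540,600),interpolation=cv2.INTER_AREA);cv2.imwrite(b,o)
E
python3 - <<'E'
from ov import *
d=np.radians
run("o1",(.439,-.125,d(10)),(.624,-.189,d(45)),(.531,.208,d(22.6)),-.02)
E
```

```text
(no output)
```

View pics/o1_mid.png

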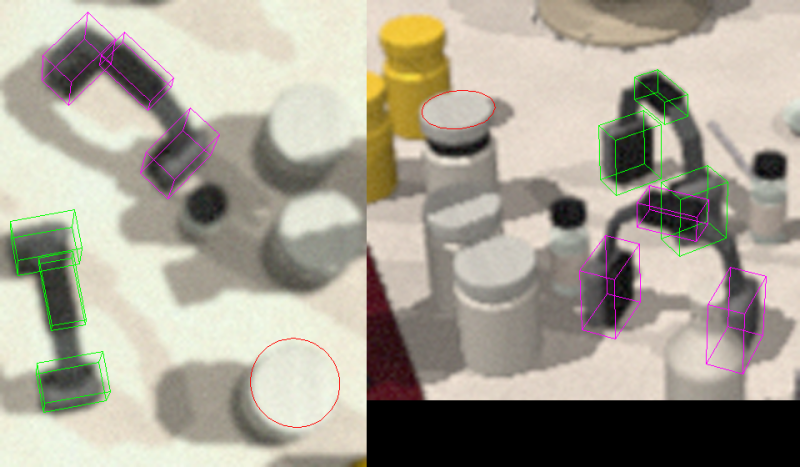

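View pics/o1_rail.png

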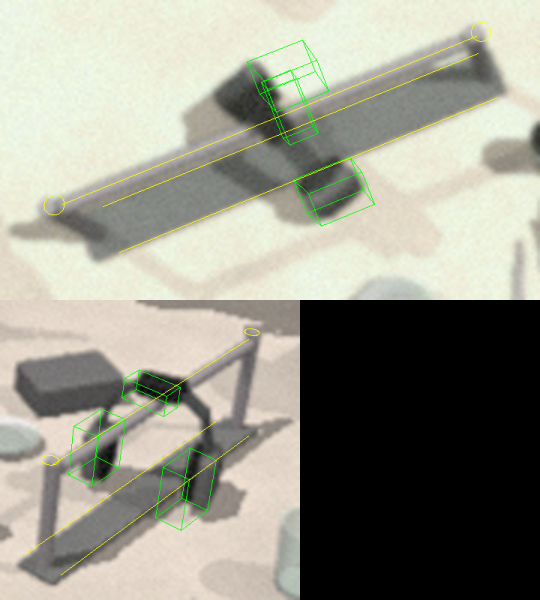

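```bash
cat > crop.py <<'E'
import cv2,numpy as np
def crop(im,x0,y0,x1,y1,f,g=1.0,st=10):
    im=im[y0:y1,x0:x1]
    im=np.clip(cv2.resize(im,None,fx=f,fy=f,interpolation=cv2.INTER_CUBIC)*g,0,255).astype(np.uint8)
    for u in range((x0//st+1)*st,x1,st):
        X=int((u-x0+.5)*f);cv2.line(im,(X,0),(X,8),(0,0,255),1);cv2.putText(im,str(u),(X-10,18),0,.4,(0,0,255),1)
    for v in range((y0//st+1)*st,y1,st):
        Y=int((v-y0+.5)*f);cv2.line(im,(0,Y),(8,Y),(0,0,255),1);cv2.putText(im,str(v),(8,Y+4),0,.4,(0,0,255),1)
    return im
E
python3 - <<'E'
from crop import *
im=cv2.imread("pics/scene0.png");cv2.imwrite("pics/r1.png",crop(im,285,150,385,250,6,1.3))
im=cv2.imread("pics/top0.png")
cv2.imwrite("pics/r2.png",np.vstack([crop(im,50,180,110,220,8,2),crop(im,170,130,230,170,8,2)]))
E
```

```text
(no output)
```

View pics/r1.png

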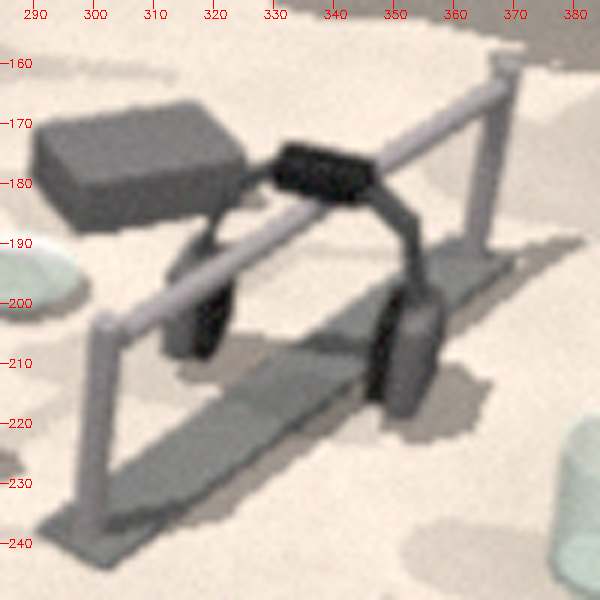

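View pics/r2.png

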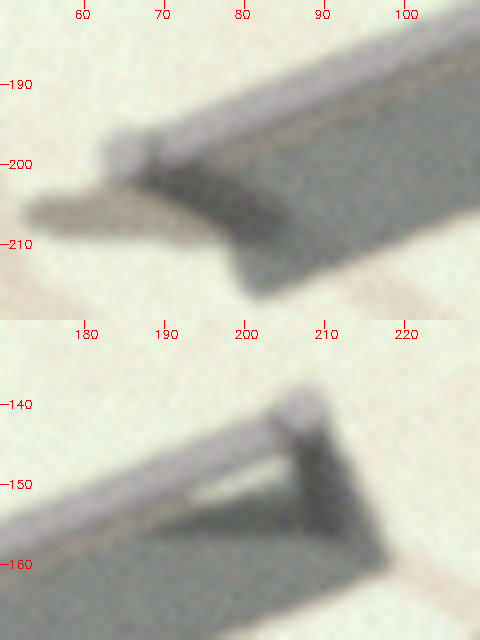

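```bash
cat > fit.py <<'E'
from h import *
np.set_printoptions(precision=4,suppress=True)
def posts(p):
    return T(p,[[0,-.205,.148],[0,.205,.148]])
def r(p):
    P=posts(p[:3])
    return np.r_[(proj("top",P)-[[206.5,141],[65.3,198.5]]).ravel(),(proj("scene",P)-[[302.2,203.8],[368.6,160.2]]).ravel()]
s=least_squares(r,[.53,.21,.4]);print("rail",s.x[:2],np.degrees(s.x[2]),s.fun)
# muff silhouettes
def bandseg():
    out=[]
    for sx in(-1,1):
        pts=[(sx*.062,.07),(sx*.060,.10),(sx*.048,.125),(sx*.028,.137)]
        for (a,za),(b,zb) in zip(pts,pts[1:]):
            out.append(np.array([[x,y,z] for x,z in((a-.006,za),(a+.006,za),(b-.006,zb),(b+.006,zb)) for y in(-.009,.009)]))
    return out
PARTS=MUFF+bandseg()
def mask(n,p,win,f=4):
    x0,y0,x1,y1=win; m=np.zeros(((y1-y0)*f,(x1-x0)*f),np.uint8)
    for b in PARTS:
        h=cv2.convexHull((((proj(n,T(p,b))-[x0,y0]+.5)*f*16).round()).astype(np.int32)); cv2.fillConvexPoly(m,h,255,shift=4)
    return cv2.resize(m,(x1-x0,y1-y0),interpolation=cv2.INTER_AREA)/255.
from scipy.optimize import minimize
def fit(p0,wins,thr,names=("top","scene"),w=(1,1)):
    D={}
    for n in names:
        x0,y0,x1,y1=wins[n];g=cams()[n][3][y0:y1,x0:x1].astype(float).max(2)
        D[n]=np.clip((thr[n]+8-g)/16,0,1)
    def c(p):
        return sum(np.abs(cv2.GaussianBlur(mask(n,np.r_[p[:2],p[2]/5,p0[3:]],wins[n]),(0,0),.7)-D[n]).sum() for n in names)
    q=np.r_[p0[:2],p0[2]*5]
    sx=np.array([q]+[q+d for d in np.eye(3)*[.008,.008,.4]])
    s=minimize(c,q,method='Nelder-Mead',options=dict(initial_simplex=sx,maxiter=200,xatol=1e-4,fatol=.05)); return s.x[:2],np.degrees(s.x[2]/5),s.fun
E
python3 - <<'E'
from fit import *
d=np.radians
g=lambda n,x,y:cams()[n][3][y,x]
print(g("top",290,200),g("top",262,205),g("top",264,230),g("top",262,190),g("scene",222,250),g("scene",262,250),g("scene",255,230),g("scene",205,252),g("top",278,160))
wA={"top":(240,175,285,245),"scene":(215,175,262,225)}
wB={"top":(253,118,300,176),"scene":(214,216,270,262)}
th={"top":80,"scene":125}
th={"top":int(np.mean([g("top",264,230).max(),g("top",290,200).max()])),"scene":125};print(th)
for nm in(("top",),("scene",),("top","scene")):
    print(nm,"A",fit((.437,-.125,d(10)),wA,th,nm),"B",fit((.622,-.189,d(45)),wB,th,nm))
E
```

```text
rail [0.5293 0.2138] 22.845757995190006 [ 1.0123 -0.6171  0.0864  0.2107  0.5249 -1.5472  0.5763 -0.6286]
[112 122 120] [30 30 27] [32 33 32] [36 36 36] [20 22 28] [94 95 97] [65 65 66] [87 92 97] [89 96 96]
{'top': 77, 'scene': 125}
('top',) A (array([ 0.4326, -0.1189]), np.float64(13.513769361284723), np.float64(212.78052074452813)) B (array([ 0.6198, -0.1869]), np.float64(45.50820870812111), np.float64(150.1353967671484))
('scene',) A (array([ 0.4386, -0.1247]), np.float64(9.628300537803305), np.float64(297.7485383434855)) B (array([ 0.6282, -0.1906]), np.float64(49.05382004914106), np.float64(470.07080903195316))
('top', 'scene') A (array([ 0.4324, -0.1209]), np.float64(10.619053912785676), np.float64(562.6374077733207)) B (array([ 0.6215, -0.1869]), np.float64(46.27505893340613), np.float64(665.6096056311414))
```

```bash
python3 - <<'E'
from fit import *
from ov import run
d=np.radians
wA={"top":(240,175,285,245),"scene":(215,175,262,225)}
wB={"top":(253,118,300,176),"scene":(214,216,270,262)}
wH={"top":(110,145,185,210)}
for t in(55,65):
    th={"top":t,"scene":75}
    for nm in(("top",),("scene",)):
        print(t,nm,"A",fit((.437,-.125,d(10)),wA,th,nm),"B",fit((.622,-.189,d(45)),wB,th,nm))
    print("H",fit((.52,.22,d(22.8),.016),wH,th,("top",)))
run("o2",(.435,-.121,d(12)),(.621,-.187,d(46)),(.5293,.2138,d(22.85)),.022,g=2.5)
E
```

```text
rail [0.5293 0.2138] 22.845757995190006 [ 1.0123 -0.6171  0.0864  0.2107  0.5249 -1.5472  0.5763 -0.6286]
55 ('top',) A (array([ 0.4338, -0.1204]), np.float64(10.757473015009886), np.float64(335.05765524158437)) B (array([ 0.6199, -0.1892]), np.float64(46.36737556766319), np.float64(244.27160071723733))
55 ('scene',) A (array([ 0.4438, -0.1269]), np.float64(4.410784969914797), np.float64(417.17994026928704)) B (array([ 0.6281, -0.1861]), np.float64(62.02307165097347), np.float64(517.8119618362687))
H (array([0.5328, 0.2136]), np.float64(42.28254458463899), np.float64(464.58658788992153))
65 ('top',) A (array([ 0.433, -0.12 ]), np.float64(12.598929450448104), np.float64(221.98358220166273)) B (array([ 0.6199, -0.1876]), np.float64(46.05617217270203), np.float64(180.79848456037308))
65 ('scene',) A (array([ 0.4438, -0.1269]), np.float64(4.410784969914797), np.float64(417.17994026928704)) B (array([ 0.6281, -0.1861]), np.float64(62.02307165097347), np.float64(517.8119618362687))
H (array([0.5341, 0.2146]), np.float64(43.07301964594951), np.float64(805.5656599278077))
```

View pics/o2_mid.png

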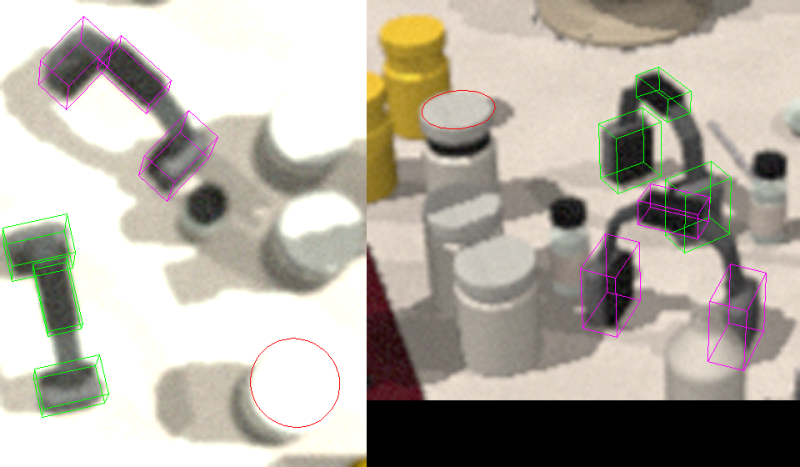

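View pics/o2_rail.png

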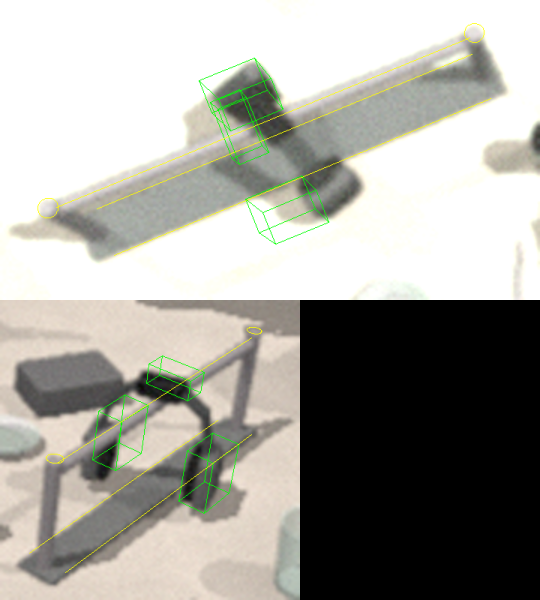

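```bash
python3 - <<'E'
from h import *
d=np.radians
for k,(x,y,a) in enumerate([(.525,.209,22.8),(.525,.209,32),(.531,.212,40)]):
    it=[('muff',(x,y,d(a),.016),(0,255,0))]
    overlay("top",it,(100,135,190,215),4,"/tmp/a.png",2.2);overlay("scene",it,(300,165,372,229),5,"/tmp/b.png",1.2)
    i=np.hstack([cv2.imread("/tmp/a.png"),cv2.imread("/tmp/b.png")]); globals()[f"i{k}"]=i
cv2.imwrite("pics/hung.png",cv2.resize(np.vstack([i0,i1,i2]),(450,600),interpolation=cv2.INTER_AREA))
E
```

```text
(no output)
```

View pics/hung.png

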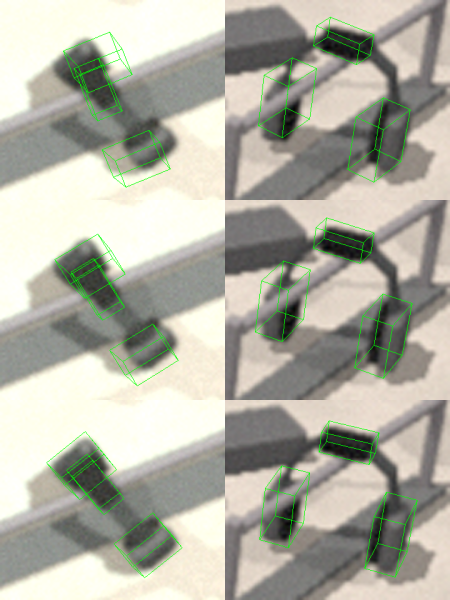

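Candidates in the scene view:
- **Open jar:** three white jars at (176,195), (175,224) and (190,238), and three yellow ones at (152,200), (165,175) and about (170,180). The jar at (176,195) is white, shows the black neck band in the close crop, and is at about (330,231) in the top view. That is jar_open.
- **Standing pairs:** one near the robot at top (262,204), and one farther out at top (286,137). The pair at top (146,171) is already hung and stays there. It sits about mid-bar, so I'll put one pair on each side of it.

Now I'll move to the lid with the fingers shut.

jog_arm --dr '[[0, 0, 0], [0, 0, 0], [0, 0, 0], [0, 0, 0], [0, 0, 0], [0, 0, 0], [0, 0, 0], [0, 0, 0], [0, 0, 0], [0, 0, 0]]' --slide '[[-0.0303, 0.0303, 0], [-0.0303, 0.0303, 0], [-0.0303, 0.0303, 0], [-0.0303, 0.0303, 0], [-0.0303, 0.0303, 0], [-0.0303, 0.0303, 0], [-0.0303, 0.0303, 0], [-0.0303, 0.0303, 0], [-0.0303, 0.0303, 0], [-0.0303, 0.0303, 0]]' --gripper '[-1, -1, -1, -1, -1, -1, -1, -1, -1, -1]'

```text
time_s: 1.6
position: [0.3807, 0.0882, 0.2426]
tool_rot: [[0.437, 0.9, 0.001], [0.9, -0.437, -0.0], [0.0, 0.001, -1.0]]
ft_force: [0.9, 0.8, 0.3]
grip_width: 0.0
```

jog_arm --dr '[[0, 0, 0], [0, 0, 0], [0, 0, 0], [0, 0, 0], [0, 0, 0], [0, 0, 0], [0, 0, 0], [0, 0, 0], [0, 0, 0], [0, 0, 0]]' --slide '[[-0.037, 0.0159, 0], [-0.037, 0.0159, 0], [-0.037, 0.0159, 0], [-0.037, 0.0159, 0], [-0.037, 0.0159, 0], [-0.037, 0.0159, 0], [-0.037, 0.0159, 0], [-0.037, 0.0159, 0], [-0.037, 0.0159, 0], [-0.037, 0.0159, 0]]' --gripper '[-1, -1, -1, -1, -1, -1, -1, -1, -1, -1]'

```text
time_s: 2.6
position: [0.3615, -0.3141, 0.2424]
tool_rot: [[0.437, 0.9, 0.0], [0.9, -0.437, -0.0], [-0.0, 0.0, -1.0]]
ft_force: [0.7, -0.3, 0.1]
grip_width: 0.0003
```

jog_arm --dr '[[0, 0, 0], [0, 0, 0], [0, 0, 0], [0, 0, 0], [0, 0, 0], [0, 0, 0], [0, 0, 0], [0, 0, 0], [0, 0, 0], [0, 0, 0]]' --slide '[[0, 0, 0.012], [0, 0, 0.012], [0, 0, 0.012], [0, 0, 0.012], [0, 0, 0.012], [0, 0, 0.012], [0, 0, 0.012], [0, 0, 0.012], [0, 0, 0.005], [0, 0, 0]]' --gripper '[-1, -1, -1, -1, -1, -1, -1, -1, -1, -1]'

```text
time_s: 3.6
position: [0.3618, -0.3122, 0.141]
tool_rot: [[0.437, 0.9, -0.001], [0.9, -0.437, 0.001], [0.0, -0.001, -1.0]]
ft_force: [-0.1, -0.2, 0.4]
grip_width: -0.0002
```

```bash
python3 - <<'E'
from h import *
from crop import crop
s=observe();p=s["position"];print(p)
tip=p+[0,0,-.011]
cams()
pt=proj("top",tip)[0];ps=proj("scene",tip)[0];print(pt,ps)
a=crop(C["top"][3],300,195,370,255,6,2);b=crop(C["scene"][3],145,165,215,225,6,1.2)
for im,q,o in((a,pt,(300,195)),(b,ps,(145,165))):
    cv2.drawMarker(im,tuple(int(v) for v in (q-o+.5)*6),(0,255,0),0,12,1)
cv2.imwrite("pics/lid1.png",np.vstack([a,b])[:,:])
E
```

```text
[ 0.36184619 -0.31223698  0.14100159]
[333.19501482 229.99548263] [176.61216024 190.12402664]
```

View pics/lid1.png

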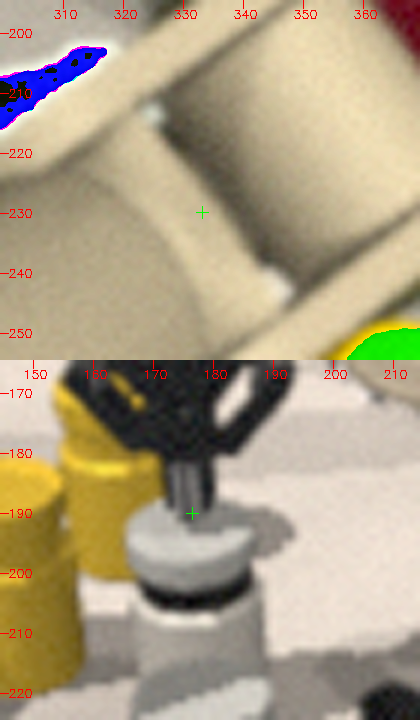

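The tip is over the lid centre. It shows about 1.3 px lower in the scene view than projected, so that camera has a small vertical bias and I'll rely on the top view. Next I'll press.

jog_arm --dr '[[0, 0, 0], [0, 0, 0], [0, 0, 0], [0, 0, 0], [0, 0, 0], [0, 0, 0], [0, 0, 0], [0, 0, 0], [0, 0, 0], [0, 0, 0]]' --slide '[[0, 0, 0.004], [0, 0, 0.003], [0, 0, 0.003], [0, 0, 0.003], [0, 0, 0.003], [0, 0, 0.003], [0, 0, 0.002], [0, 0, 0.002], [0, 0, 0.001], [0, 0, 0]]' --gripper '[-1, -1, -1, -1, -1, -1, -1, -1, -1, -1]'

```text
time_s: 4.7
position: [0.362, -0.3124, 0.1175]
tool_rot: [[0.437, 0.9, 0.0], [0.9, -0.437, -0.0], [-0.0, 0.0, -1.0]]
ft_force: [-0.7, 0.5, 3.7]
grip_width: -0.0002
```

jog_arm --dr '[[0, 0, 0], [0, 0, 0], [0, 0, 0], [0, 0, 0], [0, 0, 0], [0, 0, 0], [0, 0, 0], [0, 0, 0], [0, 0, 0], [0, 0, 0]]' --slide '[[0, 0, 0.0005], [0, 0, 0.0005], [0, 0, 0.0005], [0, 0, 0.0005], [0, 0, 0], [0, 0, 0], [0, 0, 0], [0, 0, 0], [0, 0, 0], [0, 0, 0]]' --gripper '[-1, -1, -1, -1, -1, -1, -1, -1, -1, -1]'

```text
time_s: 5.7
position: [0.362, -0.3125, 0.1169]
tool_rot: [[0.436, 0.9, 0.001], [0.9, -0.436, -0.002], [-0.001, 0.001, -1.0]]
ft_force: [-4.1, 4.3, 19.2]
grip_width: 0.0001
```

jog_arm --dr '[[0, 0, 0], [0, 0, 0], [0, 0, -0.083], [0, 0, -0.083], [0, 0, -0.083], [0, 0, -0.083], [0, 0, -0.083], [0, 0, -0.083], [0, 0, -0.083], [0, 0, -0.08]]' --slide '[[0, 0, -0.01], [0, 0, -0.012], [0, 0, -0.014], [0, 0, -0.014], [0, 0, -0.014], [0, 0, -0.014], [0, 0, -0.014], [0, 0, -0.014], [0, 0, -0.014], [0, 0, -0.014]]' --gripper '[-1, -1, -1, 1, 1, 1, 1, 1, 1, 1]'

```text
time_s: 6.7
position: [0.3619, -0.3123, 0.2499]
tool_rot: [[-0.211, 0.977, -0.0], [0.977, 0.211, 0.0], [0.0, -0.0, -1.0]]
ft_force: [-0.3, 0.7, -0.7]
grip_width: 0.0856
```

```bash
cat > go.py <<'E'
from h import *
np.set_printoptions(precision=4,suppress=True)
def go(x,y,z,yaw=None):
    s=observe();R=s["tool_rot"];p=s["position"]
    y0=np.degrees(np.arctan2(R[1,0],R[0,0]))
    print("t",s["time_s"],"pos",p,"yaw",y0,"w",s["grip_width"],"F",s["ft_force"],"tool slide",R.T@(np.array([x,y,z])-p), "rz" ,None if yaw is None else -np.radians(yaw-y0))
E
python3 -c "
from go import *
go(.433,-.1215,.25,102)"
```

```text
t 6.7 pos [ 0.3619 -0.3123  0.2499] yaw 102.17804519093808 w 0.08558409424195064 F [-0.284   0.6763 -0.6654] tool slide [ 0.1715  0.1098 -0.0001] rz 0.0031074747992114447
```

jog_arm --dr '[[0, 0, 0], [0, 0, 0], [0, 0, 0], [0, 0, 0], [0, 0, 0], [0, 0, 0], [0, 0, 0], [0, 0, 0], [0, 0, 0], [0, 0, 0]]' --slide '[[0.0245, 0.0157, 0], [0.0245, 0.0157, 0], [0.0245, 0.0157, 0], [0.0245, 0.0157, 0], [0.0245, 0.0157, 0], [0.0245, 0.0157, 0], [0.0245, 0.0156, 0], [0, 0, 0.02], [0, 0, 0.02], [0, 0, 0.01]]' --gripper '[1, 1, 1, 1, 1, 1, 1, 1, 1, 1]'

```text
time_s: 7.7
position: [0.4333, -0.1213, 0.198]
tool_rot: [[-0.208, 0.978, -0.002], [0.978, 0.208, 0.001], [0.001, -0.002, -1.0]]
ft_force: [-0.1, -0.1, 0.2]
grip_width: 0.0855
```

```bash
python3 - <<'E'
from go import *
from crop import crop
go(.433,-.1215,.137,102)
cams();p=observe()["position"]
b=crop(C["scene"][3],150,130,280,230,6,1.2)
# crown-top point directly below tcp, with pixel bias
for X,c in((p-[0,0,.011],(0,255,0)),(np.array([p[0],p[1],.15]),(0,0,255))):
    q=proj("scene",X)[0]+[0,1.3];cv2.drawMarker(b,tuple(int(v) for v in (q-[150,130]+.5)*6),c,0,12,1)
cv2.imwrite("pics/a1.png",b)
E
```

```text
t 7.7 pos [ 0.4333 -0.1213  0.198 ] yaw 102.00972713254625 w 0.08551013811717506 F [-0.0565 -0.104   0.2028] tool slide [-0.0002 -0.0002  0.061 ] rz 0.00016977048970988877
```

View pics/a1.png

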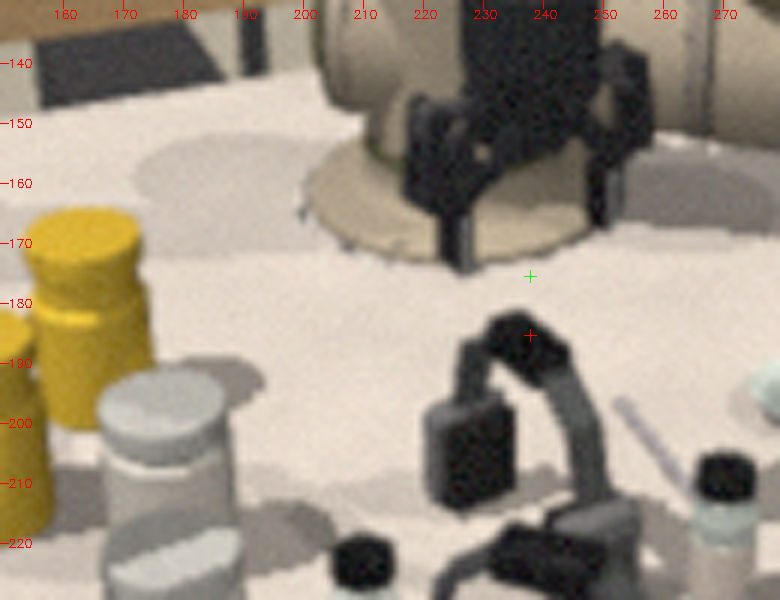

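The jar_open lid is now home, with no black band showing. The TCP sits over the centre of the crown at about (238,186), so I'll descend and grip.

jog_arm --dr '[[0, 0, 0], [0, 0, 0], [0, 0, 0], [0, 0, 0], [0, 0, 0], [0, 0, 0], [0, 0, 0], [0, 0, 0], [0, 0, 0], [0, 0, 0]]' --slide '[[0, 0, 0.01], [0, 0, 0.01], [0, 0, 0.01], [0, 0, 0.01], [0, 0, 0.01], [0, 0, 0.01], [0, 0, 0], [0, 0, 0], [0, 0, 0], [0, 0, 0]]' --gripper '[1, 1, 1, 1, 1, 1, 1, -1, -1, -1]' --force 50

```text
time_s: 8.8
position: [0.4339, -0.1219, 0.1397]
tool_rot: [[-0.208, 0.978, 0.001], [0.978, 0.208, -0.0], [-0.001, 0.001, -1.0]]
ft_force: [0.3, -0.3, 0.5]
grip_width: 0.0441
```

jog_arm --dr '[[0, 0, 0], [0, 0, 0], [0, 0, 0], [0, 0, 0], [0, 0, 0], [0, 0, 0], [0, 0, 0], [0, 0, 0], [0, 0, 0], [0, 0, 0]]' --slide '[[0, 0, 0], [0, 0, 0], [0, 0, 0], [0, 0, -0.005], [0, 0, -0.01], [0, 0, -0.015], [0, 0, -0.015], [0, 0, -0.02], [0, 0, -0.02], [0, 0, -0.02]]' --gripper '[-1, -1, -1, -1, -1, -1, -1, -1, -1, -1]'

```text
time_s: 9.8
position: [0.4334, -0.1215, 0.2457]
tool_rot: [[-0.208, 0.978, -0.0], [0.978, 0.208, 0.0], [0.0, -0.0, -1.0]]
ft_force: [0.3, 0.4, -1.7]
grip_width: 0.0272
```

```bash
python3 - <<'E'
from go import *
from crop import crop
go(.4845,.322,.34,112.85)
cams()
cv2.imwrite("pics/a2.png",crop(C["scene"][3],180,90,300,230,5,1.2))
E
```

```text
t 9.8 pos [ 0.4334 -0.1215  0.2457] yaw 101.99284281451514 w 0.027190826923854657 F [ 0.2598  0.398  -1.747 ] tool slide [ 0.4233  0.1421 -0.0943] rz -0.18949314029327136
```

View pics/a2.png

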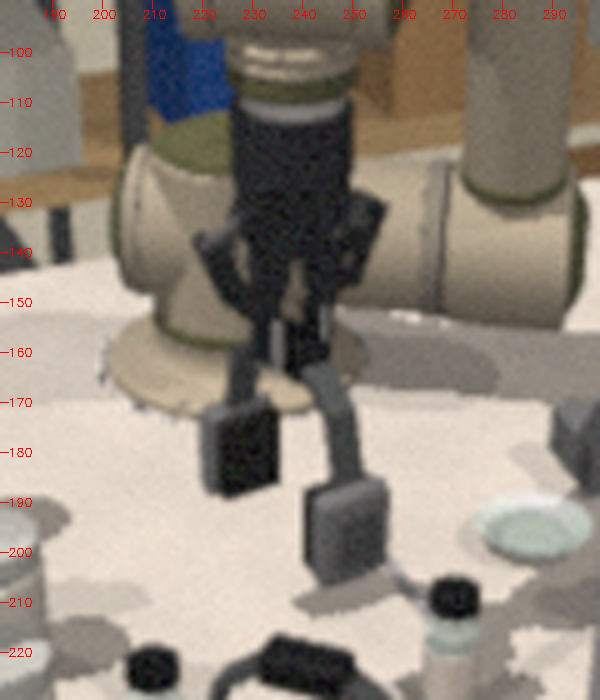

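```bash
python3 - <<'E'
from go import *
a=back("top",(206.5,141),.148);b=back("top",(65.3,198.5),.148)
m=(a+b)/2;e=(b-a)/np.linalg.norm(b-a);print(m,e,np.linalg.norm(a-b),np.degrees(np.arctan2(e[1],e[0])))
# bar axis points mid-way
for u in(90,120,180): pass
for s in(.118,-.118): print(s,m+s*e)
t=m+.118*e
go(t[0],t[1],.345,112.7)
# edge-based check of bar centre in top: sample across bar
im=C["top"][3].astype(float).mean(2)
for uv in((80,194.0),(110,182),(180,153)):
    print(uv,[ (v,int(im[v,uv[0]])) for v in range(int(uv[1])-8,int(uv[1])+9)])
for s in(.16,.08,-.08,-.15):print(s,proj("top",m+s*e+[0,0,.14-.148])[0])
E
```

```text
[0.5287 0.2153 0.148 ] [-0.3856  0.9227  0.    ] 0.4068129948498475 112.68182786351451
0.118 [0.4832 0.3242 0.148 ]
-0.118 [0.5742 0.1065 0.148 ]
t 10.0 pos [ 0.4335 -0.1216  0.2441] yaw 101.98981217289816 w 0.026818431073410632 F [ 0.1578  0.0098 -2.4635] tool slide [ 0.4258  0.1413 -0.1009] rz -0.18692804108994443
(80, 194.0) [(186, 125), (187, 125), (188, 125), (189, 125), (190, 117), (191, 104), (192, 97), (193, 92), (194, 95), (195, 90), (196, 79), (197, 73), (198, 75), (199, 74), (200, 67), (201, 69), (202, 68)]
(110, 182) [(174, 125), (175, 125), (176, 124), (177, 124), (178, 116), (179, 108), (180, 97), (181, 95), (182, 94), (183, 88), (184, 79), (185, 75), (186, 76), (187, 77), (188, 71), (189, 68), (190, 70)]
(180, 153) [(145, 126), (146, 126), (147, 127), (148, 127), (149, 122), (150, 114), (151, 100), (152, 96), (153, 97), (154, 93), (155, 82), (156, 76), (157, 77), (158, 76), (159, 72), (160, 70), (161, 74)]
0.16 [ 81.705  192.8123]
0.08 [109.7001 181.4073]
-0.08 [164.8932 158.922 ]
-0.15 [188.7121 149.2183]
```

jog_arm --dr '[[0, 0, -0.0312], [0, 0, -0.0312], [0, 0, -0.0312], [0, 0, -0.0312], [0, 0, -0.0312], [0, 0, -0.0312], [0, 0, 0], [0, 0, 0], [0, 0, 0], [0, 0, 0]]' --slide '[[0, 0, -0.012], [0, 0, -0.018], [0, 0, -0.018], [0, 0, -0.018], [0, 0, -0.018], [0, 0, -0.016], [0.0122, 0.0068, 0], [0.0245, 0.01362, 0], [0.0245, 0.01362, 0], [0.0245, 0.01362, 0]]' --gripper '[-1, -1, -1, -1, -1, -1, -1, -1, -1, -1]'

```text
time_s: 11.0
position: [0.4441, -0.0225, 0.3425]
tool_rot: [[-0.385, 0.923, -0.003], [0.923, 0.385, 0.001], [0.002, -0.002, -1.0]]
ft_force: [1.2, 0.4, -1.7]
grip_width: 0.0268
```

jog_arm --dr '[[0, 0, 0], [0, 0, 0], [0, 0, 0], [0, 0, 0], [0, 0, 0], [0, 0, 0], [0, 0, 0], [0, 0, 0], [0, 0, 0], [0, 0, 0]]' --slide '[[0.0245, 0.01362, 0], [0.0245, 0.01362, 0], [0.0245, 0.01362, 0], [0.0245, 0.01362, 0], [0.0245, 0.01362, 0], [0.0245, 0.01362, 0], [0.0245, 0.01362, 0], [0.0245, 0.01362, 0], [0.0245, 0.01362, 0], [0.0245, 0.01362, 0]]' --gripper '[-1, -1, -1, -1, -1, -1, -1, -1, -1, -1]'

```text
time_s: 12.0
position: [0.4747, 0.2562, 0.3423]
tool_rot: [[-0.386, 0.923, -0.003], [0.923, 0.386, -0.001], [0.001, -0.003, -1.0]]
ft_force: [0.7, 0.0, -1.5]
grip_width: 0.027
```

jog_arm --dr '[[0, 0, 0], [0, 0, 0], [0, 0, 0], [0, 0, 0], [0, 0, 0], [0, 0, 0], [0, 0, 0], [0, 0, 0], [0, 0, 0], [0, 0, 0]]' --slide '[[0.0245, 0.01362, 0], [0.0245, 0.01362, 0], [0.0123, 0.0068, 0], [0, 0, 0], [0, 0, 0], [0, 0, 0], [0, 0, 0], [0, 0, 0], [0, 0, 0], [0, 0, 0]]' --gripper '[-1, -1, -1, -1, -1, -1, -1, -1, -1, -1]'

```text
time_s: 13.0
position: [0.4834, 0.3237, 0.3444]
tool_rot: [[-0.386, 0.923, 0.0], [0.923, 0.386, 0.0], [-0.0, 0.0, -1.0]]
ft_force: [-0.6, -0.3, -2.2]
grip_width: 0.027
```

```bash
python3 - <<'E'
from go import *
from crop import crop
go(.4832,.3242,.155,112.7)
cams()
cv2.imwrite("pics/a3.png",np.hstack([crop(C["scene"][3],285,70,425,230,4,1.2),]))
cv2.imwrite("pics/a3t.png",crop(C["top"][3],30,90,230,230,4,2))
E
```

```text
t 13.0 pos [0.4834 0.3237 0.3444] yaw 112.69556016857031 w 0.027037565774976603 F [-0.552  -0.3116 -2.1769] tool slide [ 0.0005 -0.      0.1894] rz -7.74896766816653e-05
```

View pics/a3.png

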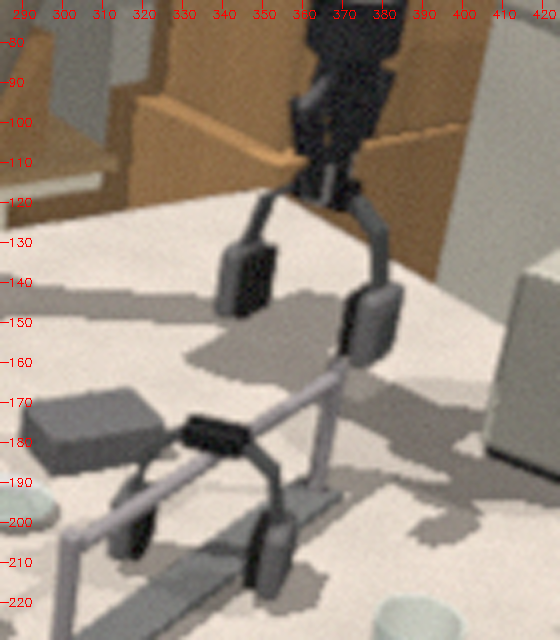

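View pics/a3t.png

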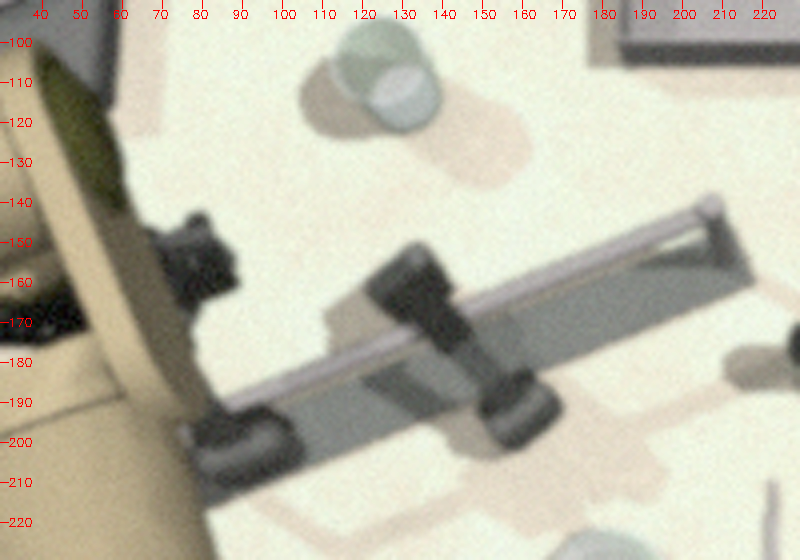

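jog_arm --dr '[[0, 0, 0], [0, 0, 0], [0, 0, 0], [0, 0, 0], [0, 0, 0], [0, 0, 0], [0, 0, 0], [0, 0, 0], [0, 0, 0], [0, 0, 0]]' --slide '[[0, 0, 0.01], [0, 0, 0.02], [0, 0, 0.02], [0, 0, 0.02], [0, 0, 0.02], [0, 0, 0.02], [0, 0, 0.02], [0, 0, 0.02], [0, 0, 0.02], [0, 0, 0.01]]' --gripper '[-1, -1, -1, -1, -1, -1, -1, -1, -1, -1]'

```text
time_s: 14.1
position: [0.4825, 0.3236, 0.1621]
tool_rot: [[-0.386, 0.922, -0.003], [0.922, 0.386, -0.001], [0.0, -0.003, -1.0]]
ft_force: [0.3, 0.5, -1.7]
grip_width: 0.0273
```

jog_arm --dr '[[0, 0, 0], [0, 0, 0], [0, 0, 0], [0, 0, 0], [0, 0, 0], [0, 0, 0], [0, 0, 0], [0, 0, 0], [0, 0, 0], [0, 0, 0]]' --slide '[[0, 0, 0.002], [0, 0, 0.002], [0, 0, 0.002], [0, 0, 0.001], [0, 0, 0.001], [0, 0, 0.001], [0, 0, 0], [0, 0, 0], [0, 0, 0], [0, 0, 0]]' --gripper '[-1, -1, -1, -1, -1, -1, -1, -1, -1, -1]'

```text
time_s: 15.1
position: [0.4835, 0.324, 0.1556]
tool_rot: [[-0.386, 0.922, 0.001], [0.922, 0.386, 0.0], [0.0, 0.001, -1.0]]
ft_force: [-1.2, 0.9, 2.7]
grip_width: 0.027
```

```bash
python3 - <<'E'
from go import *
from crop import crop
go(.4832,.3242,.155,112.7)
cams()
cv2.imwrite("pics/a4.png",np.hstack([crop(C["scene"][3],285,100,405,240,5,1.2),]))
E
```

```text
t 15.1 pos [0.4835 0.324  0.1556] yaw 112.71400639039257 w 0.026971810487932162 F [-1.233   0.9203  2.6566] tool slide [ 0.0003 -0.0002  0.0006] rz 0.0002444576286699858
```

View pics/a4.png

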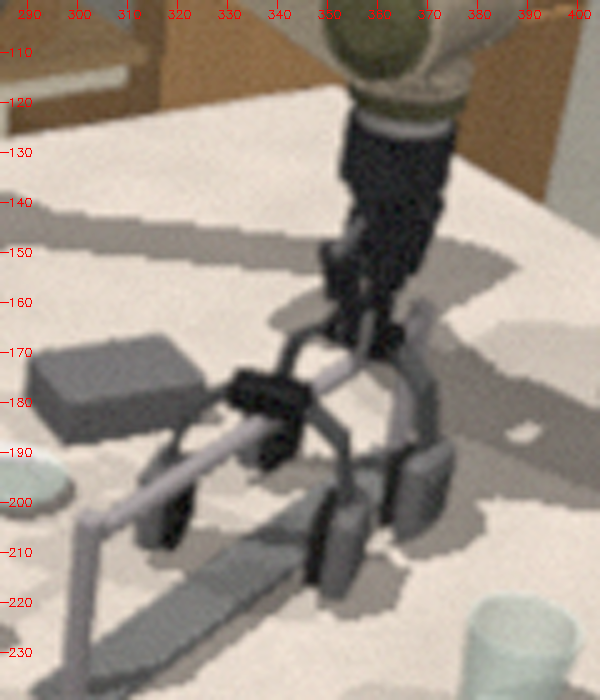

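Force rose by about 5 N, so the pair is seated on the bar at TCP z = 0.1556. Opening only partway and retreating.

jog_arm --dr '[[0, 0, 0], [0, 0, 0], [0, 0, 0], [0, 0, 0], [0, 0, 0], [0, 0, 0], [0, 0, 0], [0, 0, 0], [0, 0, 0], [0, 0, 0]]' --slide '[[0, 0, 0], [0, 0, 0], [0, 0, 0], [0, 0, 0], [0, 0, 0], [0, 0, 0], [0, 0, -0.005], [0, 0, -0.01], [0, 0, -0.015], [0, 0, -0.02]]' --gripper '[-0.3, -0.2, -0.1, 0.0, 0.1, 0.1, 0.1, 0.1, 0.1, 0.1]'

```text
time_s: 16.2
position: [0.4832, 0.3238, 0.2062]
tool_rot: [[-0.386, 0.922, -0.001], [0.922, 0.386, -0.0], [0.0, -0.001, -1.0]]
ft_force: [-1.0, -0.4, 0.1]
grip_width: 0.0468
```

jog_arm --dr '[[0, 0, 0], [0, 0, 0], [0, 0, 0], [0, 0, 0], [0, 0, 0], [0, 0, 0], [0, 0, 0], [0, 0, 0], [0, 0, 0], [0, 0, 0]]' --slide '[[0, 0, -0.02], [0, 0, -0.02], [0, 0, -0.01], [-0.02, -0.01, 0], [-0.04, -0.02, 0], [-0.04, -0.02, 0], [-0.04, -0.02, 0], [-0.04, -0.02, 0], [-0.04, -0.02, 0], [-0.04, -0.02, 0]]' --gripper '[0.1, 0.1, 0.1, 0.1, 0.1, 0.1, 0.1, 1, 1, 1]'

```text
time_s: 17.2
position: [0.4633, 0.0323, 0.2556]
tool_rot: [[-0.386, 0.922, 0.0], [0.922, 0.386, -0.0], [-0.0, 0.0, -1.0]]
ft_force: [-0.3, -0.3, 0.7]
grip_width: 0.0852
```

```bash
python3 - <<'E'
from go import *
from crop import crop
go(.6195,-.188,.25,136)
cams()
cv2.imwrite("pics/a5.png",np.hstack([crop(C["scene"][3],285,140,395,250,5,1.2),]))
cv2.imwrite("pics/a5t.png",crop(C["top"][3],30,120,230,230,4,2))
E
```

```text
t 17.2 pos [0.4633 0.0323 0.2556] yaw 112.72399678586974 w 0.08516485038518051 F [-0.3455 -0.3019  0.6853] tool slide [-0.2635  0.059   0.0057] rz -0.4062428927913557
```

View pics/a5.png

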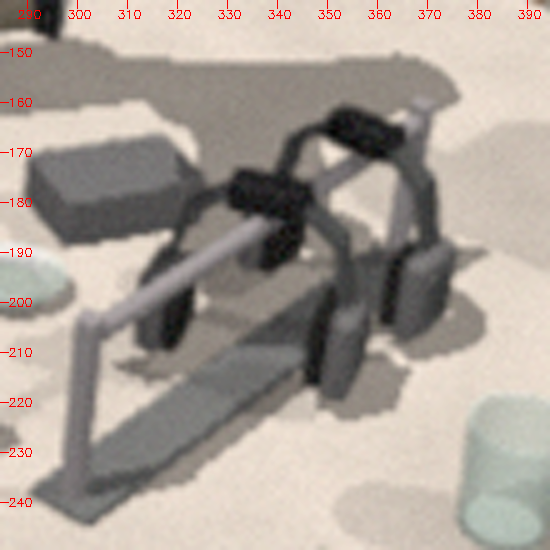

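View pics/a5t.png

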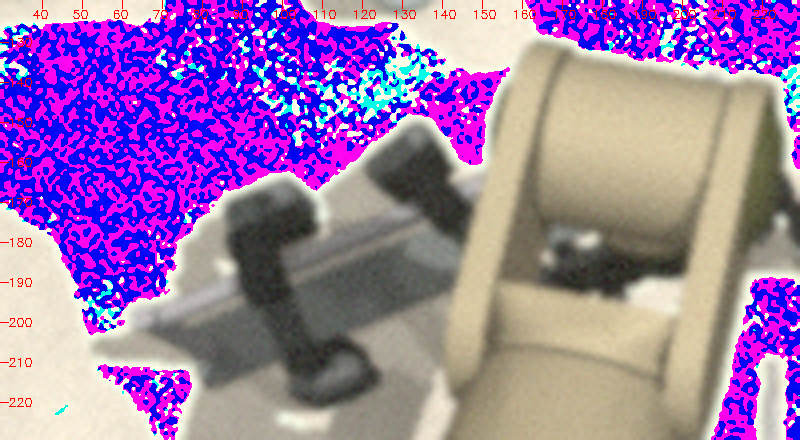

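jog_arm --dr '[[0, 0, -0.1015], [0, 0, -0.1015], [0, 0, -0.1015], [0, 0, -0.1015], [0, 0, 0], [0, 0, 0], [0, 0, 0], [0, 0, 0], [0, 0, 0], [0, 0, 0]]' --slide '[[0, 0, 0], [0, 0, 0], [0, 0, 0], [0, 0, 0], [-0.0442, -0.0083, 0], [-0.0442, -0.0083, 0], [-0.0442, -0.0083, 0], [-0.0442, -0.0083, 0], [-0.0442, -0.0083, 0], [-0.0442, -0.0083, 0]]' --gripper '[1, 1, 1, 1, 1, 1, 1, 1, 1, 1]'

```text
time_s: 18.3
position: [0.6209, -0.1871, 0.2554]
tool_rot: [[-0.719, 0.695, -0.0], [0.695, 0.719, 0.0], [0.0, 0.0, -1.0]]
ft_force: [0.7, 0.0, 1.2]
grip_width: 0.0854
```

```bash
python3 - <<'E'
from go import *
from crop import crop
go(.6195,-.188,.137,136)
cams();p=observe()["position"]
b=crop(C["scene"][3],190,130,300,250,5,1.2)
X=np.array([.6195,-.188,.15])
q=proj("scene",X)[0]+[0,1.3];cv2.drawMarker(b,tuple(int(v) for v in (q-[190,130]+.5)*5),(0,0,255),0,12,1)
cv2.imwrite("pics/b1.png",b)
a=cv2.imread("pics/top0.png");cv2.imwrite("pics/b1t.png",crop(a,240,70,340,190,5,2))
E
```

```text
t 18.3 pos [ 0.6209 -0.1871  0.2554] yaw 135.99910766233953 w 0.08536415561710817 F [0.7028 0.0064 1.2057] tool slide [ 0.0004 -0.0017  0.1184] rz -1.5574230214817018e-05
```

View pics/b1.png

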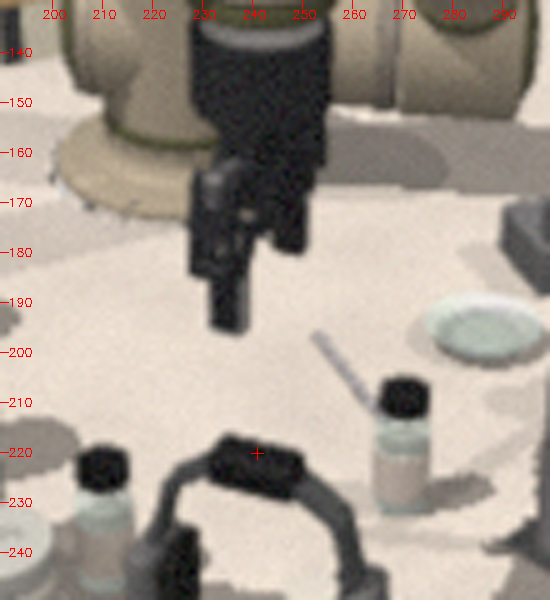

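View pics/b1t.png

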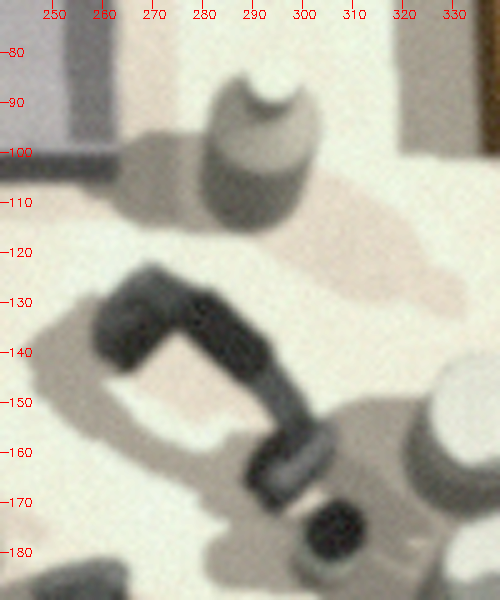

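```bash
python3 -c "
from go import *
print(back('top',(289,116),0),back('top',(279.5,105),0.0),back('top',(292,80),.165))"
```

```text
[ 0.7316 -0.2127  0.    ] [ 0.7676 -0.1841  0.    ] [ 0.7759 -0.2091  0.165 ]
```

The bottle's near edge is at x ≈ 0.73 and the gripper reaches only about 0.68, so it clears. Descending on the second pair.

jog_arm --dr '[[0, 0, 0], [0, 0, 0], [0, 0, 0], [0, 0, 0], [0, 0, 0], [0, 0, 0], [0, 0, 0], [0, 0, 0], [0, 0, 0], [0, 0, 0]]' --slide '[[0, -0.001, 0.01], [0, 0, 0.018], [0, 0, 0.018], [0, 0, 0.018], [0, 0, 0.018], [0, 0, 0.015], [0, 0, 0.01], [0, 0, 0.01], [0, 0, 0], [0, 0, 0]]' --gripper '[1, 1, 1, 1, 1, 1, 1, 1, 1, 1]'

```text
time_s: 19.5
position: [0.6193, -0.1868, 0.1388]
tool_rot: [[-0.719, 0.695, 0.001], [0.695, 0.719, -0.0], [-0.001, 0.0, -1.0]]
ft_force: [-0.6, 1.0, -0.1]
grip_width: 0.0858
```

jog_arm --dr '[[0, 0, 0], [0, 0, 0], [0, 0, 0], [0, 0, 0], [0, 0, 0], [0, 0, 0], [0, 0, 0], [0, 0, 0], [0, 0, 0], [0, 0, 0]]' --slide '[[0, 0, 0], [0, 0, 0], [0, 0, 0], [0, 0, 0], [0, 0, 0], [0, 0, 0], [0, 0, 0], [0, 0, -0.005], [0, 0, -0.01], [0, 0, -0.015]]' --gripper '[-1, -1, -1, -1, -1, -1, -1, -1, -1, -1]'

```text
time_s: 20.5
position: [0.6188, -0.1866, 0.1682]
tool_rot: [[-0.719, 0.695, -0.002], [0.695, 0.719, 0.001], [0.002, -0.001, -1.0]]
ft_force: [-0.9, 0.7, -1.4]
grip_width: 0.0269
```

jog_arm --dr '[[0, 0, 0], [0, 0, 0], [0, 0, 0], [0, 0, 0], [0, 0, 0], [0, 0, 0], [0, 0, 0], [0, 0, 0], [0, 0, 0], [0, 0, 0]]' --slide '[[0, 0, -0.018], [0, 0, -0.018], [0, 0, -0.018], [0, 0, -0.018], [0, 0, -0.018], [0, 0, -0.018], [0, 0, -0.018], [0, 0, -0.018], [0, 0, -0.018], [0, 0, -0.012]]' --gripper '[-1, -1, -1, -1, -1, -1, -1, -1, -1, -1]'

```text
time_s: 21.5
position: [0.619, -0.1867, 0.3443]
tool_rot: [[-0.719, 0.695, 0.001], [0.695, 0.719, -0.001], [-0.001, 0.0, -1.0]]
ft_force: [0.4, 1.2, -1.1]
grip_width: 0.0271
```

```bash
python3 - <<'E'
from go import *
from crop import crop
go(.5742,.1065,.345,112.7)
cams()
cv2.imwrite("pics/b2.png",crop(C["scene"][3],160,70,400,270,3,1.1))
E
```

```text
t 21.5 pos [ 0.619  -0.1867  0.3443] yaw 135.98418907003168 w 0.027062936515660885 F [ 0.4098  1.1708 -1.1473] tool slide [ 0.236   0.1797 -0.0009] rz 0.40638576292892925
```

View pics/b2.png

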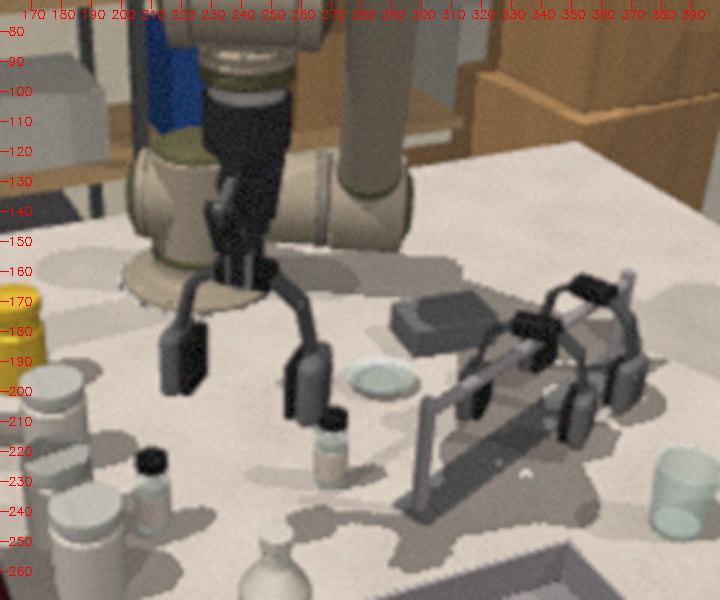

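jog_arm --dr '[[0, 0, 0.0813], [0, 0, 0.0813], [0, 0, 0.0813], [0, 0, 0.0813], [0, 0, 0.0812], [0, 0, 0], [0, 0, 0], [0, 0, 0], [0, 0, 0], [0, 0, 0]]' --slide '[[0, 0, 0], [0, 0, 0], [0, 0, 0], [0, 0, 0], [0, 0, 0], [0.0142, 0.0036, 0], [0.0284, 0.0072, 0], [0.0284, 0.0072, 0], [0.0284, 0.0072, 0], [0.0284, 0.0072, 0]]' --gripper '[-1, -1, -1, -1, -1, -1, -1, -1, -1, -1]'

```text
time_s: 22.6
position: [0.5989, -0.0543, 0.342]
tool_rot: [[-0.388, 0.921, -0.001], [0.921, 0.388, 0.001], [0.001, -0.001, -1.0]]
ft_force: [0.4, 1.1, -1.5]
grip_width: 0.027
```

jog_arm --dr '[[0, 0, 0], [0, 0, 0], [0, 0, 0], [0, 0, 0], [0, 0, 0], [0, 0, 0], [0, 0, 0], [0, 0, 0], [0, 0, 0], [0, 0, 0]]' --slide '[[0.0284, 0.0072, 0], [0.0284, 0.0072, 0], [0.0284, 0.0072, 0], [0.0284, 0.0072, 0], [0.0284, 0.0072, 0], [0.0142, 0.0036, 0], [0, 0, 0], [0, 0, 0], [0, 0, 0], [0, 0, 0]]' --gripper '[-1, -1, -1, -1, -1, -1, -1, -1, -1, -1]'

```text
time_s: 23.6
position: [0.5763, 0.1019, 0.3422]
tool_rot: [[-0.385, 0.923, -0.0], [0.923, 0.385, -0.0], [-0.0, -0.0, -1.0]]
ft_force: [-0.3, 0.8, -3.0]
grip_width: 0.0273
```

```bash
python3 - <<'E'
from go import *
from crop import crop
go(.5757,.1027,.155,112.7)
cams()
cv2.imwrite("pics/b3.png",crop(C["scene"][3],250,70,400,250,3,1.1))
E
```

```text
t 23.6 pos [0.5763 0.1019 0.3422] yaw 112.62841573280475 w 0.027270729004547134 F [-0.3333  0.7722 -3.0145] tool slide [ 0.0009 -0.0002  0.1872] rz -0.0012493811551844561
```

View pics/b3.png

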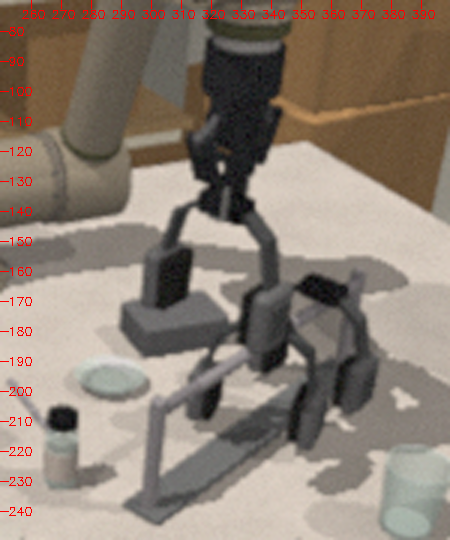

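jog_arm --dr '[[0, 0, 0], [0, 0, 0], [0, 0, 0], [0, 0, 0], [0, 0, 0], [0, 0, 0], [0, 0, 0], [0, 0, 0], [0, 0, 0], [0, 0, 0]]' --slide '[[0, 0, 0.01], [0, 0, 0.02], [0, 0, 0.02], [0, 0, 0.02], [0, 0, 0.02], [0, 0, 0.02], [0, 0, 0.02], [0, 0, 0.02], [0, 0, 0.02], [0, 0, 0.008]]' --gripper '[-1, -1, -1, -1, -1, -1, -1, -1, -1, -1]'

```text
time_s: 24.7
position: [0.5751, 0.1027, 0.1619]
tool_rot: [[-0.386, 0.923, -0.004], [0.923, 0.386, 0.0], [0.002, -0.004, -1.0]]
ft_force: [-0.2, 0.4, -1.7]
grip_width: 0.0273
```

jog_arm --dr '[[0, 0, 0], [0, 0, 0], [0, 0, 0], [0, 0, 0], [0, 0, 0], [0, 0, 0], [0, 0, 0], [0, 0, 0], [0, 0, 0], [0, 0, 0]]' --slide '[[0, 0, 0.002], [0, 0, 0.002], [0, 0, 0.002], [0, 0, 0.001], [0, 0, 0.001], [0, 0, 0.001], [0, 0, 0], [0, 0, 0], [0, 0, 0], [0, 0, 0]]' --gripper '[-1, -1, -1, -1, -1, -1, -1, -1, -1, -1]'

```text
time_s: 25.7
position: [0.5761, 0.1028, 0.1554]
tool_rot: [[-0.386, 0.923, 0.0], [0.923, 0.386, -0.0], [-0.0, 0.0, -1.0]]
ft_force: [-1.3, 0.2, -2.1]
grip_width: 0.0269
```

```bash
python3 - <<'E'
from go import *
from crop import crop
go(.5757,.1027,.155,112.7)
cams()
cv2.imwrite("pics/b4.png",crop(C["scene"][3],285,120,395,250,4,1.1))
E
```

```text
t 25.7 pos [0.5761 0.1028 0.1554] yaw 112.68786718250942 w 0.026915658217751225 F [-1.3177  0.1574 -2.0954] tool slide [ 0.     -0.0005  0.0004] rz -0.0002117576127541991
```

View pics/b4.png

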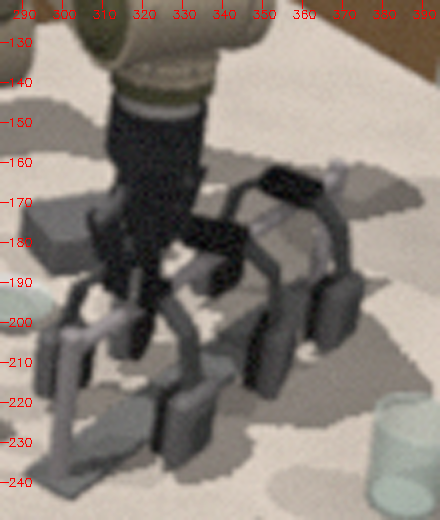

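Still carrying the weight (−2 N), so I'll lower a little further.

jog_arm --dr '[[0, 0, 0], [0, 0, 0], [0, 0, 0], [0, 0, 0], [0, 0, 0], [0, 0, 0], [0, 0, 0], [0, 0, 0], [0, 0, 0], [0, 0, 0]]' --slide '[[0, 0, 0.0005], [0, 0, 0.0005], [0, 0, 0.0005], [0, 0, 0.0003], [0, 0, 0], [0, 0, 0], [0, 0, 0], [0, 0, 0], [0, 0, 0], [0, 0, 0]]' --gripper '[-1, -1, -1, -1, -1, -1, -1, -1, -1, -1]'

```text
time_s: 26.8
position: [0.5762, 0.1028, 0.1542]
tool_rot: [[-0.386, 0.923, 0.001], [0.923, 0.386, -0.0], [-0.0, 0.001, -1.0]]
ft_force: [-2.4, 0.1, 4.9]
grip_width: 0.0275
```

Seated, with force up about 7 N. Releasing.

jog_arm --dr '[[0, 0, 0], [0, 0, 0], [0, 0, 0], [0, 0, 0], [0, 0, 0], [0, 0, 0], [0, 0, 0], [0, 0, 0], [0, 0, 0], [0, 0, 0]]' --slide '[[0, 0, 0], [0, 0, 0], [0, 0, 0], [0, 0, 0], [0, 0, 0], [0, 0, 0], [0, 0, -0.005], [0, 0, -0.01], [0, 0, -0.015], [0, 0, -0.02]]' --gripper '[-0.3, -0.2, -0.1, 0.0, 0.1, 0.1, 0.1, 0.1, 0.1, 0.1]'

```text
time_s: 27.8
position: [0.5759, 0.1028, 0.2044]
tool_rot: [[-0.386, 0.923, -0.001], [0.923, 0.386, 0.0], [0.0, -0.001, -1.0]]
ft_force: [0.0, -0.0, -0.9]
grip_width: 0.0466
```

jog_arm --dr '[[0, 0, 0], [0, 0, 0], [0, 0, 0], [0, 0, 0], [0, 0, 0], [0, 0, 0], [0, 0, 0], [0, 0, 0], [0, 0, 0], [0, 0, 0]]' --slide '[[0, 0, -0.02], [0, 0, -0.02], [0, 0, -0.02], [-0.02, -0.01, -0.01], [-0.04, -0.02, 0], [-0.04, -0.02, 0], [-0.04, -0.02, 0], [-0.04, -0.02, 0], [-0.04, -0.02, 0], [-0.04, -0.02, 0]]' --gripper '[0.1, 0.1, 0.1, 0.1, 0.1, 0.1, 0.1, 0.1, 0.1, 0.1]'

```text
time_s: 28.8
position: [0.556, -0.1889, 0.2747]
tool_rot: [[-0.386, 0.923, 0.001], [0.923, 0.386, -0.001], [-0.001, 0.001, -1.0]]
ft_force: [1.0, 0.2, 0.7]
grip_width: 0.0471
```

```bash
python3 - <<'E'
from go import *
from crop import crop
go(.5757,.1027,.155,112.7)
cams()
cv2.imwrite("pics/c1.png",crop(C["scene"][3],285,140,395,250,5,1.1))
cv2.imwrite("pics/c1t.png",crop(C["top"][3],40,110,240,240,4,1.8))
cv2.imwrite("pics/c1f.png",C["scene"][3])
E
```

```text
t 28.8 pos [ 0.556  -0.1889  0.2747] yaw 112.6892147501592 w 0.047109129052445964 F [1.0208 0.1775 0.6757] tool slide [0.2616 0.1305 0.1195] rz -0.00018823812037229153
```

View pics/c1.png

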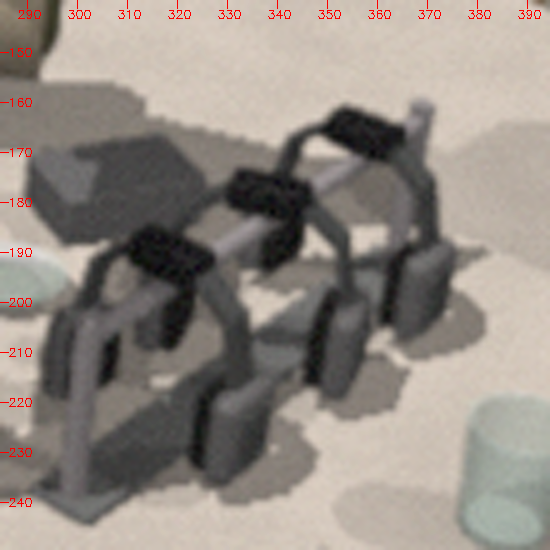

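View pics/c1t.png

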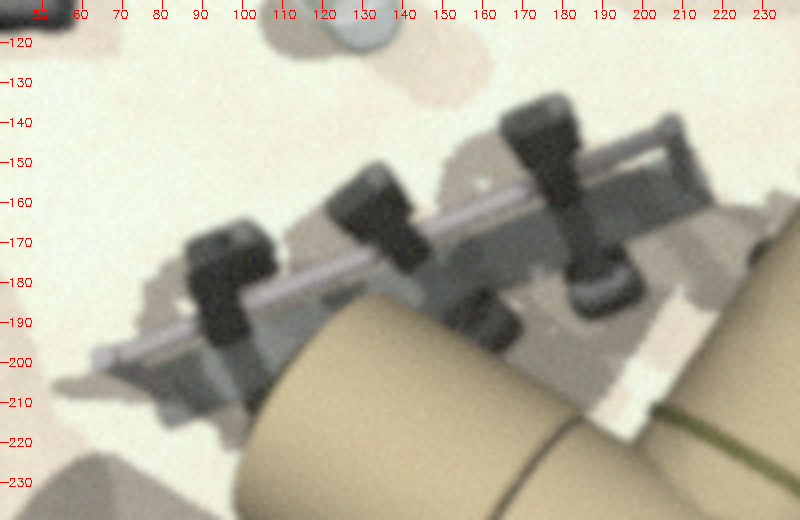

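View pics/c1f.png

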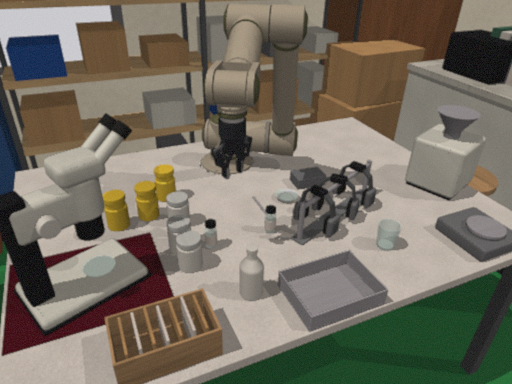

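All three pairs hang apart, and the original is at the same pixels as before. I'll wait a second and compare, to check they're still and the other objects haven't moved.

jog_arm --dr '[[0, 0, 0], [0, 0, 0], [0, 0, 0], [0, 0, 0], [0, 0, 0], [0, 0, 0], [0, 0, 0], [0, 0, 0], [0, 0, 0], [0, 0, 0]]' --slide '[[0, 0, -0.02], [0, 0, -0.02], [0, 0, 0], [0, 0, 0], [0, 0, 0], [0, 0, 0], [0, 0, 0], [0, 0, 0], [0, 0, 0], [0, 0, 0]]' --gripper '[0.1, 0.1, 0.1, 0.1, 0.1, 0.1, 0.1, 0.1, 0.1, 0.1]'

```text
time_s: 29.9
position: [0.5564, -0.1872, 0.3135]
tool_rot: [[-0.386, 0.923, -0.0], [0.923, 0.386, 0.0], [0.0, -0.0, -1.0]]
ft_force: [0.5, -0.4, 0.0]
grip_width: 0.047
```

```bash
python3 - <<'E'
from go import *
from crop import crop
cams()
now=C["scene"][3];b=cv2.imread("pics/c1f.png")
d=cv2.absdiff(now,b).max(2);print("still rail",d[160:245,290:380].mean(),d[160:245,290:380].max(), "noise ref",d[300:340,300:350].mean(),d[300:340,300:350].max())
o=cv2.imread("pics/scene0.png")
D=cv2.absdiff(now,o);cv2.imwrite("pics/d.png",np.clip(D.astype(int)*3,0,255).astype(np.uint8))
cv2.imwrite("pics/c2.png",crop(now,150,160,280,280,5,1.2))
E
```

```text
still rail 5.267320261437908 76 noise ref 3.4305 16
```

View pics/d.png

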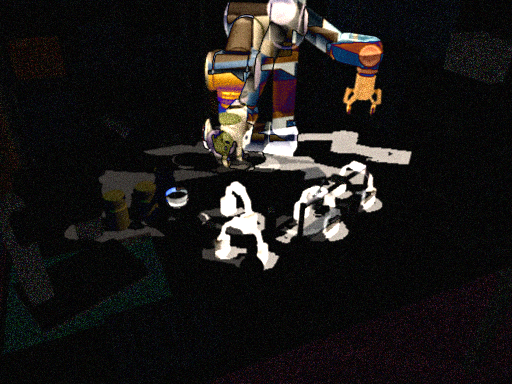

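View pics/c2.png

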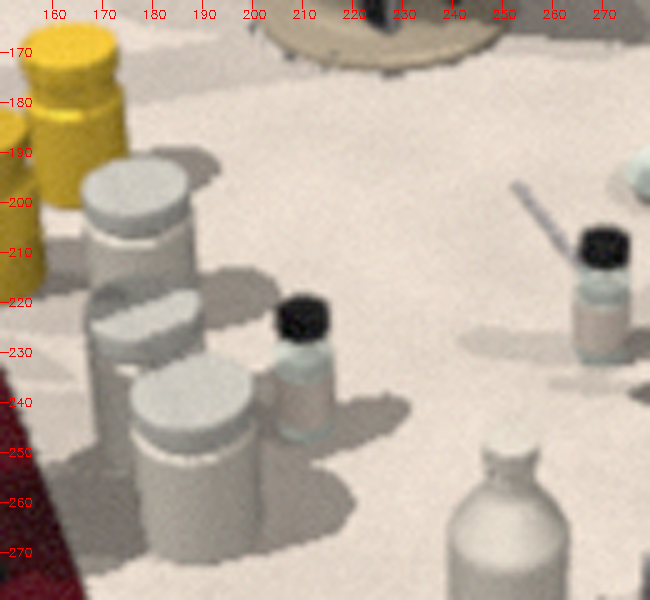

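```bash
python3 - <<'E'
from go import *
cams()
now=C["scene"][3];b=cv2.imread("pics/c1f.png")
d=cv2.absdiff(now,b).max(2)[140:260,285:395]
ys,xs=np.where(d>25);print(len(xs),[(x+285,y+140) for x,y in zip(xs,ys)][:60:3])
cv2.imwrite("pics/e.png",cv2.resize(np.hstack([np.clip(d.astype(int)*4,0,255).astype(np.uint8),cv2.cvtColor(now[140:260,285:395],cv2.COLOR_BGR2GRAY)]),None,fx=3.5,fy=3.5))
E
```

```text
236 [(np.int64(319), np.int64(163)), (np.int64(322), np.int64(165)), (np.int64(332), np.int64(166)), (np.int64(335), np.int64(167)), (np.int64(336), np.int64(168)), (np.int64(339), np.int64(169)), (np.int64(346), np.int64(170)), (np.int64(349), np.int64(170)), (np.int64(352), np.int64(170)), (np.int64(301), np.int64(171)), (np.int64(349), np.int64(171)), (np.int64(352), np.int64(171)), (np.int64(353), np.int64(184)), (np.int64(356), np.int64(184)), (np.int64(359), np.int64(184)), (np.int64(362), np.int64(184)), (np.int64(356), np.int64(185)), (np.int64(321), np.int64(191)), (np.int64(335), np.int64(194)), (np.int64(334), np.int64(195))]
```

View pics/e.png

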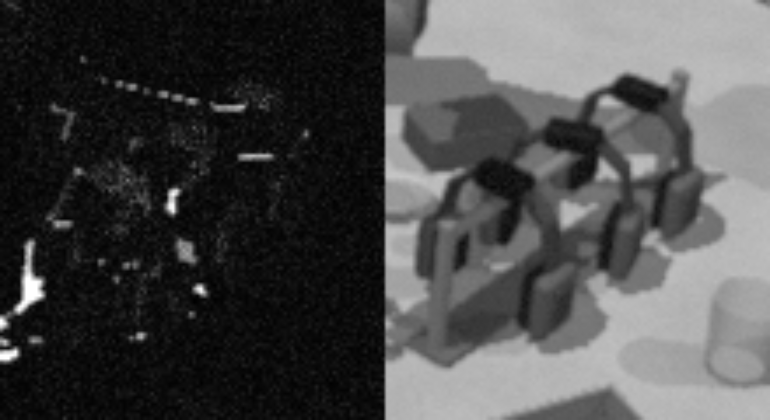

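The only differences are edges of the arm's moving shadow. The pairs show no outline change, so they're still. Handing in.

```bash
python3 -c "
from rig import env
print(env.close_job())"
```

```text
the job is handed in; nothing more can be done
None
```

The job is done and handed in at about 30 s of the 67 s allowed. I pressed the jar lid home first, then hung the near pair, then the far pair.

**Lid:** jar_open's lid went down until it met the stop, at about 19 N with its top at 106 mm. No black band shows under it now.

**Ear defenders:** I hung the near pair about 118 mm from the bar's middle, and the far pair about 122 mm the other way. The pair already there sits roughly mid-bar, so there is one new pair on either side of it. Each new pair is square to the bar with one cup on each side, and about 30 mm or more clear of its neighbour.

**Last checks:**
- **Stillness:** two scene pictures a second apart showed only the arm's shadow moving, and no movement of the hung pairs.
- **Other objects:** comparing the first and last scene pictures, only the lid, the two pairs, the arm and shadows had changed. The gripper was holding and touching nothing.

**What disagreed:**
- **Scene camera:** it read about 1.3 pixels off vertically, roughly 10 mm in x, so I relied on the top view.
- **Pair already hanging:** in the pictures it looked turned about 15° from square before I touched anything. I left it as it was.

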